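# Lay the retaining bar over the cup fixture

## Task

The steel cup in the small fixture needs its retaining bar: take the bar that is long enough to span both saddle blocks and lay it flat across the two saddles, over the cup and centred, without dropping it. Leave the cup standing in its nest and the shorter bar where it lies.

Things in the scene. Friction and masses are not known exactly. Their poses are not given: they have to be found in the camera images.
- long_bar: plain steel bar 180 x 24 x 10 mm (x, y, z), about 0.35 kg, with an upright grip block 44 x 24 x 32 mm on the middle of its top, flush with its long sides (overall height 42 mm); a bolt slot near each end; the same end for end. Origin: centre of the underside; x along the bar, z up. Lies flat on the worktop left or right of the fixture, block up; grip the block across its 24 mm (y) from above.
- short_bar: bystander like the long bar, same section and grip block, but only 95 mm long: too short for the 110 mm gap between the saddle blocks. Same origin and axes. Lies flat on the worktop on the other side of the fixture.
- fixture: fixed base plate 180 x 80 x 10 mm with two saddle blocks centred at x = +-68 mm, each 26 (x) x 54 mm (y). Their flat saddle floors are 62 mm above the worktop, 44 mm wide (y) between side lips 5 mm thick and 6 mm high, open along x. A 4 mm high ring round the plate's middle is the cup's nest. Origin: centre of the plate's underside, on the worktop; x from saddle to saddle, z up.
- seat (a point): point midway between the saddles, level with their floors (62 mm above the worktop), axes as the fixture's: the long bar's origin belongs here, its x along the fixture's x, either way round
- held_cup: thin steel cup, 64 mm diameter, 47 mm tall, open top, loose, standing in the fixture's nest between the saddles; its rim is 57 mm above the worktop, 5 mm below the saddle floors. Origin: centre of its underside, z up.
There are look-alikes about, which are no part of the job. Leave any yellow look-alike of the held_cup alone.

How it is judged:
At the end, for the whole second after the job is handed in: The long bar rests flat (within 3 degrees, 3 mm in height) on both saddle floors, within 15 mm of centred each way and within 10 degrees of the fixture's long axis, still; the cup stands upright in its nest within 10 mm of its middle; the short bar lies within 30 mm of where it began (x of long_bar in the frame of seat between -0.015 and 0.015 m and y of long_bar in the frame of seat between -0.015 and 0.015 m and z of long_bar in the frame of seat between -0.003 and 0.003 m and angle between long_bar's own z axis and vertical below 0.05 rad and angle between the x axis of long_bar and the x axis of fixture, either way round below 0.1745 rad and linear speed of long_bar below 0.02 m/s and z of held_cup in the frame of fixture below 0.014 m and horizontal distance between held_cup and fixture below 0.01 m and angle between held_cup's own z axis and vertical below 0.09 rad and distance of short_bar from where it was at the start of the episode below 0.03 m); the robot touches nothing.
It fails at once if the long bar is dropped onto the fixture (falls loose from more than about 18 mm) (horizontal distance between long_bar and seat below 0.06 m and z of long_bar in the frame of seat below 0.06 m and linear speed of long_bar above 0.6 m/s and contact force between the fingers and long_bar below 0.1 N).
It fails at once if the cup is knocked over (angle between held_cup's own z axis and vertical above 0.5 rad).
It fails at once if the short bar is moved more than 50 mm (distance of short_bar from where it was at the start of the episode above 0.05 m).
It also fails if it takes over 35 s, if anything falls off the work surface, if the arm or the gripper's body presses on something with over 40 N, if the wrist force passes 120 N, or if a joint passes its speed limit or range.

## Robot

A 7-joint arm with a two-finger parallel gripper is mounted at the origin on a cart in front of the work surface, level with it; the furniture and walls round the work are solid. World frame = base frame: x ahead of the robot, y to its left, z up, the work surface at z = 0. Lengths are in m, angles in rad, forces in N, time in s.
With the tool pointing down it reaches from about 0.4 to 0.85 m from the base axis. Payload 10.4 kg.
Tool frame: the origin (TCP) lies on the centre line of the jaws, within the pads' length; the fingertips stand 8 mm ahead of it and the grasp point (between the pads) lies 11 mm behind it; z points along the fingers, y is the direction in which the jaws open and shut (so a half turn about z gives the same grasp; the last joint's range is limited). The gripper opens to 85 mm and grips with 20 to 120 N. Pads are 22 mm wide; open, the fingers measure 114 mm over their backs; the gripper's body (76 mm by 85 mm) begins 54 mm behind the grasp point. The pads swing forward as they close: fully open they stand 13 mm farther back than shut.
Start: joints at [-1.293, 0.332, -0.065, 1.46, 0.022, 1.35, -0.088], TCP at [0.185, 0.597, 0.239] pointing down, gripper open.
Joint ranges: [-2.6, 2.6], [-0.5, 2.12], [-1.47, 1.34], [0.16, 2.42], [-1.27, 4.41], [0.06, 2.06], [-2.6, 2.6]. Speed limits (rad/s): [2.22, 2.22, 2.79, 2.79, 3.14, 3.14, 3.14].

## Interface

Orientations are given as a unit quaternion [x, y, z, w].
In Python, from workcell import manip gives the robot as it stands.
- The arm moves only by the tool arm_command, never from a script. Its argument "targets" is text: rows parted by semicolons, each of 6 numbers parted by spaces: the shift along the tool's x, y, z in mm, then the turn, a rotation vector about the tool's x, y, z in rad. A call has 1 to 5 rows; each row shifts and turns the commanded pose from where the row before left it, along the tool's axes as they then stand; what a row does not reach is not made up. A row lasts 1/8 s, in which the tool goes at most 62.5 mm and 10.7 degrees, less where a joint would pass 70% of its speed; a pose out of reach is approached as far as the arm can. A call is refused whole if a number of a shift passes 62.5 or a number of a turn 0.188, either way. A call with a gripper value outside its range is refused whole. "grip" is the finger opening in mm, from 0 to 85.4, set as the call begins (left out, the last holds). The fingers move at their own pace and stop on an object; "squeeze" is the grip in N (left out, the last holds). Time passes only in rows, so rows that do not move let the fingers close. It gives the time, the measured TCP pose, the force and the opening at its end, in the units of the state.
- manip.get_obs(): the state, without advancing time (a new reading comes with each control period).
- manip.camera(name): name is "side" or "top" or "wrist"; returns a dict with "frame" (384x512x3 uint8, red, green, blue), "vertical_fov" (degrees; the focal length in pixels is half the picture's height over the tangent of half this angle, whatever the lens; pixels are square), "cx", "cy" (the principal point, pixels), "rvec" (rotation vector, rad) and "tvec" (3), from world to camera coordinates, as OpenCV has them. Camera axes: x right, y down, z forward; pixel columns grow to the right and rows downward; lengths in m; the calibration is good to about 2 mm. A picture is of the moment at which its call begins. There is no depth.
- manip.hand_in(): hands the job in, once; it reports no verdict.
Trained networks look in a picture, given as the dict that the camera call returned (one of the last four; its "shot" number tells which), for a name from the list of things; names that differ only in an ending like _2 or _b are one class to them, and where a whole thing is asked for, a point or a joint stands for the part that bears it (a point fixed in the world has none). Each returns a list of dicts, best first, with "p" (0 to 1); they miss things now and then, are a little off and sometimes report something else, mostly with a low value. They report only what shows in the picture. A call takes as long as a camera call. They do not tell look-alikes from the thing itself.
- manip.search_frame(picture, name): "xyz" ([x, y, z] in m, in the coordinates of the camera as it stood for that picture, good to about 4 mm: the middle of the surface that is visible of it).
The state is a dict: "clock": time; "joint_pos": joint angles; "joint_velocities": joint speeds; "tau": joint torques, N m; "position": TCP position; "ee_rot": TCP orientation; "ft_force": force on the tool from outside, world axes, zero at the start; "torque": the same for the moment, N m; "grip_width": opening from 0.0 (shut) to 1.0 (fully open).
Only numpy, scipy, OpenCV 4.12 (cv2) and the standard library are available. Lean on these libraries where they do the work, as an engineer would, in place of code of your own. Each camera call takes 0.05 s, during which the arm holds its last target.

## Working session

There is one attempt and no reset: what is moved stays moved. The work goes in short steps, Python scripts to look and compute and a tool call to move; the robot and the scene stay as the last step left them, time stands still between calls to the robot, and variables do not carry over. Pictures are saved under pics/ and viewed, and the job is handed in when it is done.

Besides the shell and the picture viewer there is one more tool, called after "Call:" as name(argument=value, ...) on one line, values as JSON. arm_command: Moves the arm, as the interface text tells. Its arguments: {"type":"object","properties":{"targets":{"type":"string"},"grip":{"type":"number"},"squeeze":{"type":"number"}},"required":["targets"]}

```bash
mkdir -p pics; cat > h.py <<'E'
import numpy as np, cv2
from scipy.spatial.transform import Rotation as R
from workcell import manip
def K(p):
    h=p["frame"].shape[0]; f=h/2/np.tan(np.radians(p["vertical_fov"])/2)
    return np.array([[f,0,p["cx"]],[0,f,p["cy"]],[0,0,1]])
def Rt(p): return cv2.Rodrigues(np.array(p["rvec"],float))[0], np.array(p["tvec"],float).ravel()
def c2w(p,x): r,t=Rt(p); return r.T@(np.array(x)-t)
def proj(p,X):
    return cv2.projectPoints(np.array(X,float).reshape(-1,3),np.array(p["rvec"],float),np.array(p["tvec"],float),K(p),None)[0].reshape(-1,2)
def ray(p,uv,z):
    r,t=Rt(p); d=r.T@np.linalg.inv(K(p))@np.array([uv[0],uv[1],1.]); c=-r.T@t
    return c+d*(z-c[2])/d[2]
def save(p,n): cv2.imwrite("pics/"+n,p["frame"][:,:,::-1])
E
python3 - <<'E'
from h import *
for c in ["top","side"]:
    p=manip.camera(c); save(p,c+"0.png"); print(c,p.keys(), p["vertical_fov"],p["cx"],p["cy"])
    for n in ["long_bar","short_bar","fixture","held_cup"]:
        for d in manip.search_frame(p,n): print(n,round(d["p"],2),c2w(p,d["xyz"]).round(3),proj(p,c2w(p,d["xyz"])).round(0))
print(manip.get_obs())
E
```

```text
top dict_keys(['frame', 'vertical_fov', 'cx', 'cy', 'rvec', 'tvec', 'shot']) 51.57342939928971 253.79576203662526 181.21759766702573
long_bar 0.96 [ 0.428 -0.051  0.008] [[340. 222.]]
short_bar 0.76 [0.505 0.365 0.022] [[175. 187.]]
fixture 0.69 [0.494 0.241 0.012] [[225. 193.]]
held_cup 0.98 [0.516 0.252 0.012] [[221. 184.]]
held_cup 0.9 [ 0.575  0.123 -0.004] [[272. 164.]]
held_cup 0.78 [ 0.471  0.12  -0.002] [[272. 204.]]
side dict_keys(['frame', 'vertical_fov', 'cx', 'cy', 'rvec', 'tvec', 'shot']) 45.78163452542869 248.4609600260405 187.55736318869398
long_bar 0.95 [ 0.425 -0.057  0.013] [[263. 284.]]
short_bar 0.58 [0.509 0.356 0.03 ] [[214. 173.]]
fixture 0.83 [0.488 0.232 0.02 ] [[227. 200.]]
held_cup 0.74 [0.565 0.116 0.028] [[280. 214.]]
held_cup 0.73 [0.511 0.229 0.04 ] [[236. 191.]]
held_cup 0.64 [0.473 0.111 0.029] [[244. 224.]]
{'clock': 0.5, 'joint_pos': array([-1.29260042,  0.33223782, -0.0646932 ,  1.46013653,  0.02157803,
        1.34991124, -0.08850689]), 'joint_velocities': array([1.15925899e-04, 8.62563731e-04, 7.64298269e-04, 2.41408183e-05,
       1.27156884e-03, 1.49137779e-04, 8.40164534e-04]), 'tau': array([-7.38914205e-04, -6.24738622e+01,  4.87761036e-02, -3.91570151e+01,
        1.65105192e-02,  2.21057569e-03,  3.89943651e-06]), 'position': array([0.18515612, 0.59694314, 0.2392964 ]), 'ee_rot': array([ 1.49838584e-01,  9.88710473e-01,  2.08918752e-06, -1.66188220e-05]), 'ft_force': array([-0.16589546,  0.10636378, -0.4063617 ]), 'torque': array([-0.07390135, -0.04108169, -0.02391644]), 'grip_width': 0.9980846246014852}
```

View pics/top0.png

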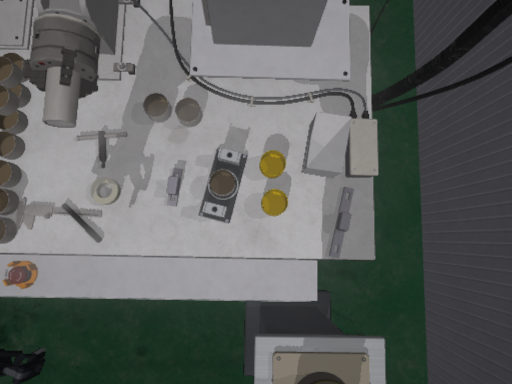

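View pics/side0.png

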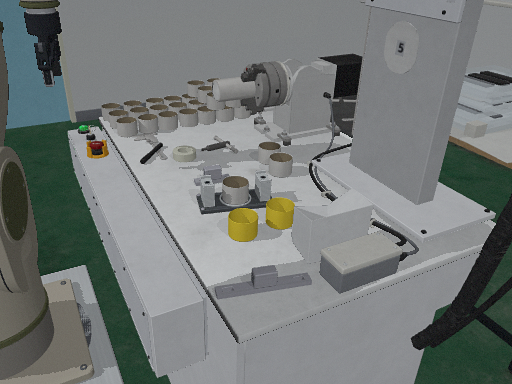

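```bash
python3 - <<'E'
import cv2
i=cv2.imread("pics/top0.png"); a=i[140:260,140:400]; cv2.imwrite("pics/topz.png",cv2.resize(a,None,fx=3,fy=3,interpolation=cv2.INTER_CUBIC))
i=cv2.imread("pics/side0.png"); a=i[140:320,180:340]; cv2.imwrite("pics/sidez.png",cv2.resize(a,None,fx=3.3,fy=3.3,interpolation=cv2.INTER_CUBIC))
E
```

```text
(no output)
```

View pics/topz.png

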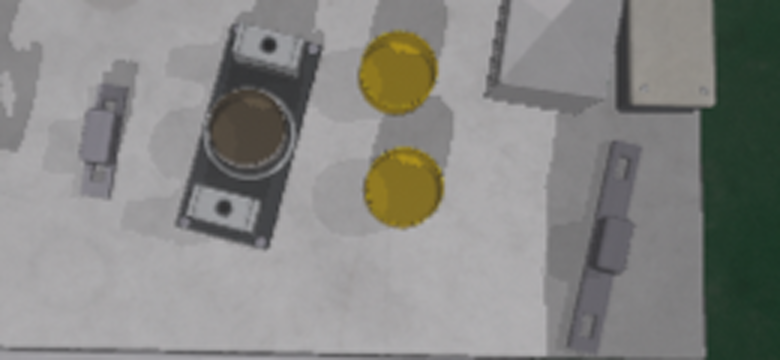

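View pics/sidez.png

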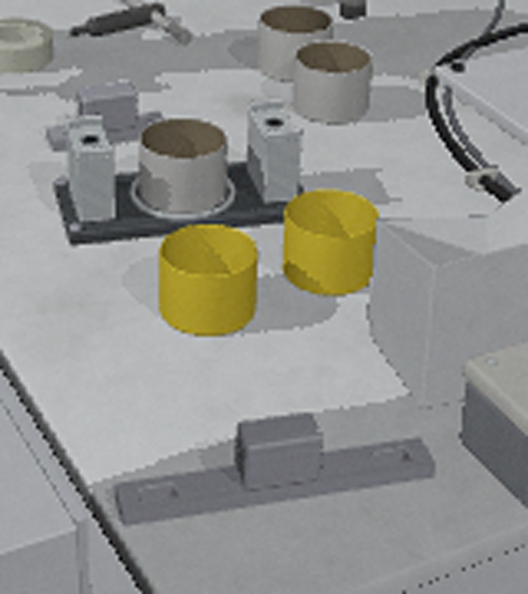

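Top view: the long bar (at about (342,222)) lies right of the fixture. The fixture with the steel cup is at (223,184), the short bar at (174,184) and two yellow look-alikes at (272,164) and (274,203). I'll fit poses from the corners.

```bash
cat > fit.py <<'E'
from h import *
from scipy.optimize import least_squares
def fit(obs,x0):
    # obs: list of (pic, local Nx3, uv Nx2); pose x,y,yaw
    def res(q):
        r=[]
        for p,L,uv in obs:
            L=np.array(L,float); c,s=np.cos(q[2]),np.sin(q[2])
            W=np.c_[q[0]+c*L[:,0]-s*L[:,1],q[1]+s*L[:,0]+c*L[:,1],L[:,2]]
            r.append((proj(p,W)-np.array(uv)).ravel())
        return np.concatenate(r)
    o=least_squares(res,x0,loss="soft_l1"); return o.x,res(o.x).reshape(-1,2)
E
python3 - <<'E'
from fit import *
t=manip.camera("top"); s=manip.camera("side")
T=lambda a:[[140+(x+.5)/3-.5,140+(y+.5)/3-.5] for x,y in a]
S=lambda a:[[180+(x+.5)/3.3-.5,140+(y+.5)/3.3-.5] for x,y in a]
# bar: local x -> world x (far), y-> world left
Lb=[[.09,.012,.01],[.09,-.012,.01],[-.09,.012,.01],[-.09,-.012,.01]]
ub=T([(614,141),(641,148),(568,346),(594,352)])
us=S([(428,439),(434,463),(117,487),(121,513)])
Lf=[[.09,.04,.01],[.09,-.04,.01],[-.09,-.04,.01],[-.09,.04,.01]]
uf=T([(232,24),(322,45),(269,248),(178,226)])
Lsf=[[-.09,.04,.01],[-.09,-.04,.01]]; usf=S([(57,180),(72,235)])
for n,o,x0 in [("bar",[(t,Lb,ub)],[.43,-.05,0]),("barS",[(s,Lb,us)],[.43,-.05,0]),("bar2",[(t,Lb,ub),(s,Lb,us)],[.43,-.05,0]),
  ("fix",[(t,Lf,uf)],[.49,.24,0]),("fix2",[(t,Lf,uf),(s,Lsf,usf)],[.49,.24,0])]:
    q,r=fit(o,x0); print(n,q.round(4),r.round(1).tolist())
ts=T([(111,85),(128,90),(110,198),(83,193)])
print("short",[ray(t,u,.01).round(3) for u in ts])
E
```

```text
bar [ 0.4291 -0.053  -0.2342] [[0.1, -0.7], [0.2, -0.6], [-0.5, 0.4], [0.2, 0.9]]
barS [ 0.4293 -0.0549 -0.2233] [[-1.8, -0.2], [1.0, 0.6], [-0.5, -0.7], [0.8, 0.3]]
bar2 [ 0.4293 -0.0539 -0.2293] [[0.2, -0.8], [0.4, -0.8], [-0.0, 0.4], [0.7, 0.8], [-2.0, -0.4], [0.7, 0.5], [-0.8, -1.3], [0.5, -0.3]]
fix [ 0.5158  0.2464 -0.2227] [[-0.1, -0.7], [0.2, -0.2], [0.3, 0.6], [-0.4, 0.2]]
fix2 [ 0.5166  0.2464 -0.2245] [[0.0, -1.0], [0.3, -0.4], [0.3, 0.3], [-0.4, -0.2], [-0.9, 0.1], [-0.2, 0.3]]
short [array([0.555, 0.366, 0.01 ]), array([0.551, 0.351, 0.01 ]), array([0.459, 0.362, 0.01 ]), array([0.463, 0.384, 0.01 ])]
```

```bash
cat > plan.py <<'E'
from h import *
def plan(goals,cur=None):
    """goals: (x,y,z,baryaw) ; prints total tool-frame shift/turn (turn applied at the end of each leg) """
    o=manip.get_obs(); P=o["position"]; Q=R.from_quat(o["ee_rot"])
    print("t",round(o["clock"],2),"P",P.round(4),"F",o["ft_force"].round(1),"w",round(o["grip_width"]*85.4,1))
    for x,y,z,w in goals:
        yv=np.array([-np.sin(w),np.cos(w),0]); zv=np.array([0,0,-1.]); G=R.from_matrix(np.c_[np.cross(yv,zv),yv,zv])
        d=Q.inv().apply(np.array([x,y,z])-P)*1000; v=(Q.inv()*G).as_rotvec()
        print("shift",d.round(1),"turn",v.round(3),"rows",np.ceil(np.linalg.norm(d)/60))
        P=np.array([x,y,z]);Q=G
E
python3 - <<'E'
from plan import *
plan([(.42,.27,.24,-.229),(.429,-.054,.2,-.229),(.429,-.054,.02,-.229)])
E
```

```text
t 0.6 P [0.1851 0.597  0.2393] F [-0.4  0.6 -0.6] w 85.4
shift [-321.2 -242.7   -0.7] turn [ 0.    -0.    -0.072] rows 7.0
shift [ -82.3 -313.5   40. ] turn [0. 0. 0.] rows 6.0
shift [  0.   0. 180.] turn [0. 0. 0.] rows 4.0
```

Call:
arm_command(targets="-40 -30 0 0 0 0; -40 -30 0 0 0 0; -40 -30 0 0 0 0; -40 -30 0 0 0 0; -40 -30 0 0 0 0", grip=70)

```text
clock: 1.23
position: [0.3326, 0.393, 0.2395]
ee_rot: [0.15, 0.989, 0.0, 0.0]
ft_force: [-0.3, 0.1, 0.3]
grip_width: 0.821
```

Call:
arm_command(targets="-40 -30 0 0 0 0; -40 -30 0 0 0 0; -40 -30 0 0 0 0; 0 0 0 0 0 -0.07; 0 0 0 0 0 0")

```text
clock: 1.85
position: [0.4198, 0.2728, 0.2394]
ee_rot: [0.116, 0.993, 0.0, 0.0]
ft_force: [-0.3, 0.9, -0.7]
grip_width: 0.815
```

```bash
python3 - <<'E'
from plan import *
plan([(.429,-.054,.15,-.229)])
E
```

```text
t 1.85 P [0.4198 0.2728 0.2394] F [-0.3  0.9 -0.7] w 69.6
shift [ -84.1 -316.    89.3] turn [ 0.    -0.    -0.003] rows 6.0
```

Call:
arm_command(targets="-12 -45 10 0 0 0; -12 -45 10 0 0 0; -12 -45 10 0 0 0; -12 -45 10 0 0 0; -12 -45 10 0 0 0")

```text
clock: 2.48
position: [0.4265, 0.0396, 0.1892]
ee_rot: [0.115, 0.993, 0.0, 0.0]
ft_force: [0.0, 0.5, -0.6]
grip_width: 0.823
```

Call:
arm_command(targets="-12 -46 20 0 0 0; -12 -45 20 0 0 0; 0 0 0 0 0 0; 0 0 0 0 0 0")

```text
clock: 2.98
position: [0.4294, -0.0529, 0.1495]
ee_rot: [0.115, 0.993, 0.0, 0.0]
ft_force: [0.7, -0.2, 0.4]
grip_width: 0.821
```

```bash
python3 - <<'E'
from plan import *
plan([(.429,-.054,.02,-.229)])
p=manip.camera("wrist"); save(p,"w1.png")
L=[[x,y,.01] for x in(-.09,.09) for y in(-.012,.012)]+[[x,y,.042] for x in(-.022,.022) for y in(-.012,.012)]
c,s=np.cos(-.229),np.sin(-.229); L=np.array(L)
W=np.c_[.4293+c*L[:,0]-s*L[:,1],-.0539+s*L[:,0]+c*L[:,1],L[:,2]]
u=proj(p,W); print(u.round(0).tolist())
f=p["frame"].copy()
for a in u: cv2.circle(f,tuple(int(round(v)) for v in a),3,(255,0,0),1)
cv2.imwrite("pics/w1o.png",f[:,:,::-1])
E
```

```text
t 2.98 P [ 0.4294 -0.0529  0.1495] F [ 0.7 -0.2  0.4] w 70.1
shift [  0.2  -1.2 129.5] turn [ 0.     0.    -0.002] rows 3.0
[[237.0, 69.0], [268.0, 69.0], [240.0, 273.0], [266.0, 273.0], [236.0, 165.0], [269.0, 165.0], [237.0, 220.0], [268.0, 220.0]]
```

View pics/w1o.png

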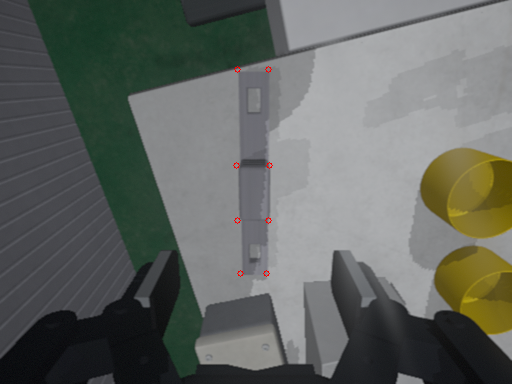

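Wrist view: the overlay matches the bar (ends at (253,69) and (253,273), block at rows 165–220), so I'm descending.

Call:
arm_command(targets="0 -1 40 0 0 0; 0 0 40 0 0 0; 0 0 30 0 0 0; 0 0 20 0 0 0; 0 0 0 0 0 0")

```text
clock: 3.65
position: [0.4284, -0.0537, 0.0186]
ee_rot: [0.114, 0.993, -0.0, -0.001]
ft_force: [0.3, -0.5, 0.4]
grip_width: 0.819
```

Call:
arm_command(targets="0 0 0 0 0 0; 0 0 0 0 0 0; 0 0 0 0 0 0; 0 0 0 0 0 0; 0 0 0 0 0 0", grip=15, squeeze=60)

```text
clock: 4.28
position: [0.4297, -0.0546, 0.0202]
ee_rot: [0.115, 0.993, 0.001, 0.001]
ft_force: [-1.4, 1.6, 7.8]
grip_width: 0.273
```

Call:
arm_command(targets="0 0 0 0 0 0; 0 0 -20 0 0 0; 0 0 -40 0 0 0; 0 0 -40 0 0 0; 0 0 -40 0 0 0", squeeze=80)

```text
clock: 4.9
position: [0.4285, -0.055, 0.1607]
ee_rot: [0.115, 0.993, 0.0, 0.0]
ft_force: [-0.1, 1.0, -3.3]
grip_width: 0.27
```

Call:
arm_command(targets="0 0 -20 0 0 0; 0 0 0 0 0 0; 0 0 0 0 0 0; 0 0 0 0 0 0")

```text
clock: 5.4
position: [0.4282, -0.0549, 0.1782]
ee_rot: [0.115, 0.993, -0.0, -0.001]
ft_force: [-0.5, 0.1, -2.9]
grip_width: 0.268
```

```bash
python3 - <<'E'
from plan import *
plan([(.516,.2464,.18,-.224)])
for c in ["side","wrist"]:
    p=manip.camera(c); save(p,c+"2.png")
E
```

```text
t 5.4 P [ 0.4282 -0.0549  0.1782] F [-0.5  0.1 -2.9] w 22.9
shift [-16.5 313.4  -2.1] turn [-0.001 -0.002 -0.007] rows 6.0
```

View pics/side2.png

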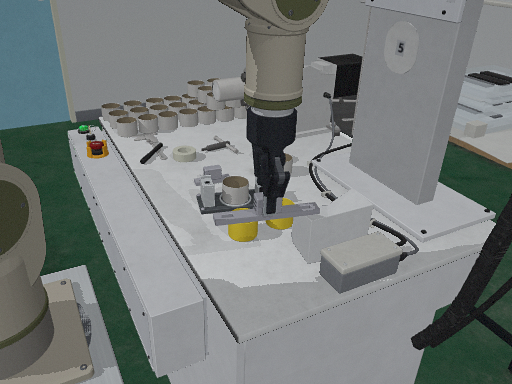

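View pics/wrist2.png

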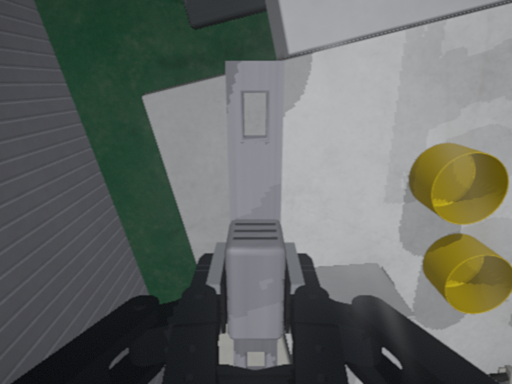

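```bash
python3 - <<'E'
from plan import *
p=manip.camera("wrist"); o=manip.get_obs(); P=o["position"];Q=R.from_quat(o["ee_rot"])
for zz in (P[2]-.012,P[2]-.010,P[2]-.008):
    a=[ray(p,u,zz) for u in [(226,61),(284,60)]]
    print([Q.inv().apply(v-P).round(4) for v in a], np.linalg.norm(a[0]-a[1]).round(4))
s=manip.camera("side"); im=s["frame"][180:250,190:350,::-1]; cv2.imwrite("pics/s2z.png",cv2.resize(im,None,fx=5,fy=5,interpolation=cv2.INTER_CUBIC))
# predicted bar
L=np.array([[x,y,z] for x in(-.09,.09) for y in(-.012,.012) for z in (.02,.01)])
print(proj(s,Q.apply(L)+P).round(0).tolist())
E
```

```text
[array([ 0.0892, -0.0111,  0.0121]), array([0.0895, 0.0126, 0.0121])] 0.0237
[array([ 0.0891, -0.011 ,  0.0101]), array([0.0894, 0.0124, 0.0101])] 0.0234
[array([ 0.0889, -0.0108,  0.0081]), array([0.0893, 0.0122, 0.0081])] 0.0231
[[320.0, 213.0], [321.0, 208.0], [315.0, 206.0], [315.0, 201.0], [216.0, 225.0], [216.0, 220.0], [213.0, 217.0], [213.0, 212.0]]
```

View pics/s2z.png

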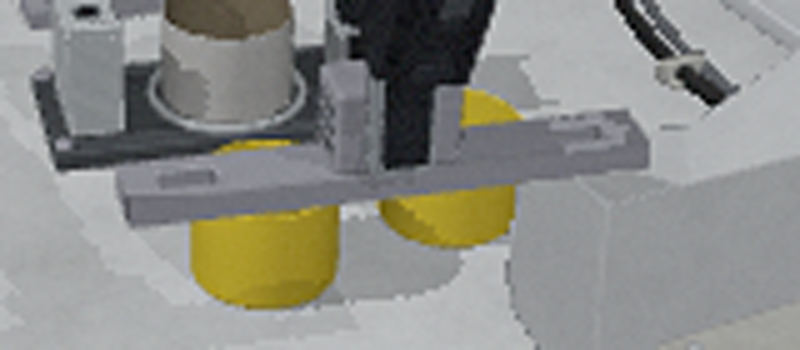

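Call:
arm_command(targets="-2 30 0 0 0 0; -2 40 0 0 0 0; -2 40 0 0 0 0; -2 40 0 0 0 0; -2 40 0 0 0 0")

```text
clock: 6.22
position: [0.4824, 0.1291, 0.179]
ee_rot: [0.115, 0.993, -0.0, -0.0]
ft_force: [1.2, -0.9, -2.9]
grip_width: 0.272
```

Call:
arm_command(targets="-2 40 0 0 0 0; -2 40 0 0 0 0; -2 30 0 0 0 0; 0 13 0 0 0 -0.005; 0 0 0 0 0 0")

```text
clock: 6.85
position: [0.5159, 0.2462, 0.1788]
ee_rot: [0.112, 0.994, -0.0, -0.0]
ft_force: [0.2, -0.7, -2.8]
grip_width: 0.265
```

Call:
arm_command(targets="0 0 20 0 0 0; 0 0 20 0 0 0; 0 0 20 0 0 0; 0 0 0 0 0 0; 0 0 0 0 0 0")

```text
clock: 7.48
position: [0.5166, 0.2455, 0.1203]
ee_rot: [0.113, 0.994, 0.0, 0.0]
ft_force: [0.6, 0.4, -2.6]
grip_width: 0.27
```

```bash
python3 - <<'E'
from plan import *
plan([(.516,.2464,.0825,-.224)])
for c in ["top","side","wrist"]:
    p=manip.camera(c); save(p,c+"3.png")
    if c=="top": im=p["frame"][140:240,170:290]
    if c=="side": im=p["frame"][130:230,170:290]
    if c!="wrist": cv2.imwrite("pics/%s3z.png"%c,cv2.resize(im[:,:,::-1],None,fx=5,fy=5,interpolation=cv2.INTER_CUBIC))
E
```

```text
t 7.47 P [0.5166 0.2455 0.1203] F [ 0.6  0.4 -2.6] w 23.1
shift [ 0.8  0.7 37.8] turn [ 0.001  0.001 -0.003] rows 1.0
```

View pics/top3z.png

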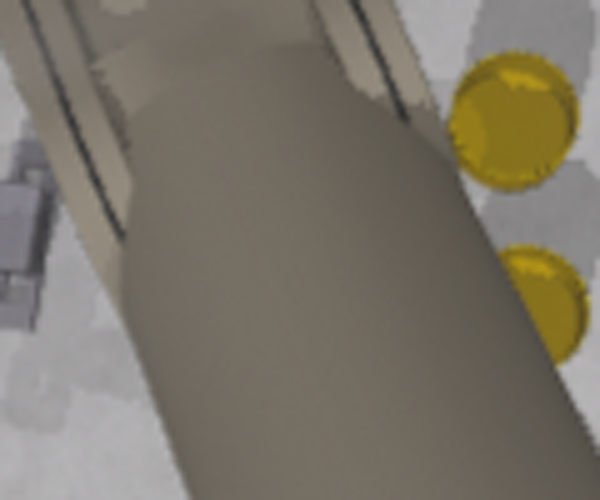

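View pics/side3z.png

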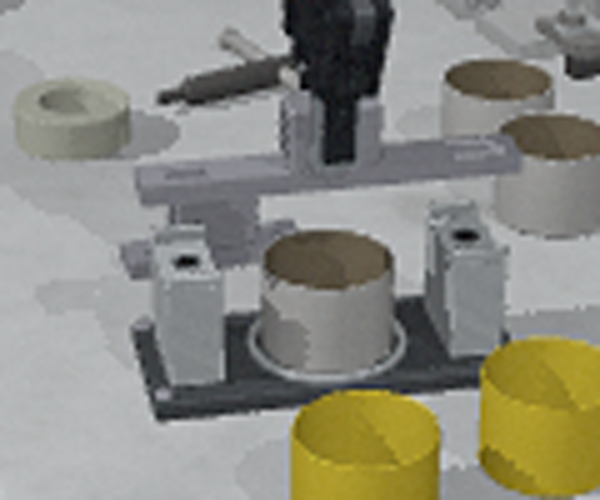

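View pics/wrist3.png

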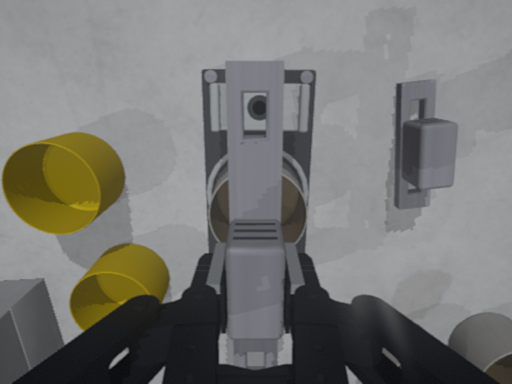

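Wrist view: the bar (centre col 255) is within about 2 mm of the fixture centreline (col 258), and its far edge overlaps the saddle as expected. I'll descend with a small correction.

Call:
arm_command(targets="0 1 15 0 0 0; 0 0 12 0 0 0; 0 0 5 0 0 0; 0 0 0 0 0 0; 0 0 0 0 0 0")

```text
clock: 8.25
position: [0.5166, 0.2472, 0.0876]
ee_rot: [0.113, 0.994, 0.0, 0.0]
ft_force: [0.6, -0.1, -3.6]
grip_width: 0.271
```

Call:
arm_command(targets="0 0 2 0 0 0; 0 0 1 0 0 0; 0 0 0 0 0 0; 0 0 0 0 0 0")

```text
clock: 8.75
position: [0.5164, 0.2472, 0.0844]
ee_rot: [0.113, 0.994, 0.0, 0.0]
ft_force: [0.0, 0.8, -2.6]
grip_width: 0.271
```

Call:
arm_command(targets="0 0 1 0 0 0; 0 0 0 0 0 0; 0 0 0 0 0 0")

```text
clock: 9.12
position: [0.5163, 0.2472, 0.0833]
ee_rot: [0.113, 0.994, 0.0, -0.0]
ft_force: [-0.0, -0.2, -3.3]
grip_width: 0.264
```

Call:
arm_command(targets="0 0 1 0 0 0; 0 0 0 0 0 0; 0 0 0 0 0 0")

```text
clock: 9.5
position: [0.5164, 0.2472, 0.0824]
ee_rot: [0.113, 0.994, 0.0, 0.0]
ft_force: [-0.3, -0.9, -1.6]
grip_width: 0.262
```

```bash
python3 - <<'E'
from plan import *
plan([])
p=manip.camera("side"); im=p["frame"][130:230,170:290]
cv2.imwrite("pics/side4z.png",cv2.resize(im[:,:,::-1],None,fx=5,fy=5,interpolation=cv2.INTER_CUBIC))
E
```

```text
t 9.5 P [0.5164 0.2472 0.0824] F [-0.3 -0.9 -1.6] w 22.4
```

View pics/side4z.png

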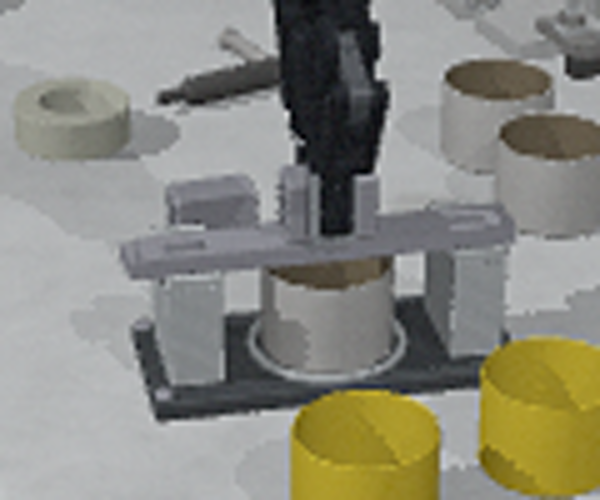

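Call:
arm_command(targets="0 0 1 0 0 0; 0 0 0 0 0 0; 0 0 0 0 0 0")

```text
clock: 9.93
position: [0.5164, 0.2472, 0.0824]
ee_rot: [0.113, 0.994, 0.0, 0.0]
ft_force: [-5.5, -2.6, 10.5]
grip_width: 0.27
```

Contact: the height stopped at 82.4 mm, as expected, with +10 N. Releasing.

Call:
arm_command(targets="0 0 0 0 0 0; 0 0 0 0 0 0; 0 0 0 0 0 0; 0 0 0 0 0 0", grip=60)

```text
clock: 10.42
position: [0.5164, 0.2472, 0.0812]
ee_rot: [0.113, 0.994, 0.0, -0.0]
ft_force: [-0.0, 0.3, -0.7]
grip_width: 0.702
```

Call:
arm_command(targets="0 0 -10 0 0 0; 0 0 -20 0 0 0; 0 0 -40 0 0 0; 0 0 -40 0 0 0; 0 0 -40 0 0 0")

```text
clock: 11.05
position: [0.5163, 0.247, 0.2334]
ee_rot: [0.113, 0.994, 0.0, 0.0]
ft_force: [0.5, 0.8, 0.9]
grip_width: 0.705
```

```bash
python3 - <<'E'
from plan import *
plan([])
for c in ["top","side","wrist"]:
    p=manip.camera(c); save(p,c+"5.png")
    if c=="side":
        im=p["frame"][130:230,170:290]; cv2.imwrite("pics/side5z.png",cv2.resize(im[:,:,::-1],None,fx=5,fy=5,interpolation=cv2.INTER_CUBIC))
E
```

```text
t 11.05 P [0.5163 0.247  0.2334] F [0.5 0.8 0.9] w 60.2
```

View pics/side5z.png

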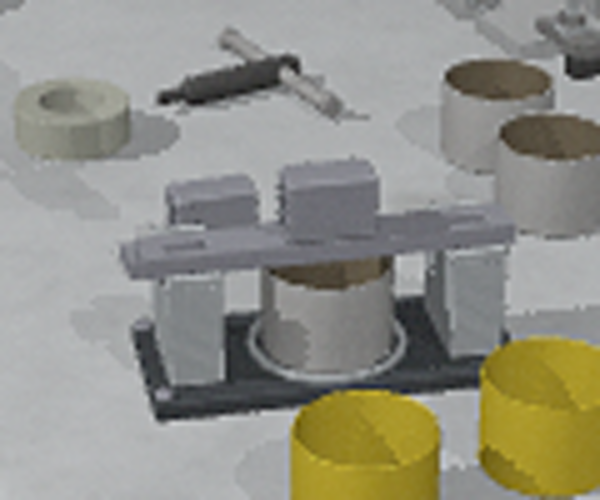

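View pics/wrist5.png

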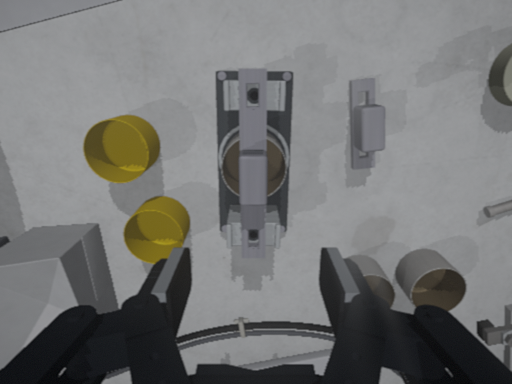

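```bash
python3 - <<'E'
from fit import *
p=manip.camera("wrist")
L=[[-.09,-.012,.072],[-.09,.012,.072],[.09,-.012,.072],[.09,.012,.072]]
print(fit([(p,L,[(239,69),(267,69),(242,257),(265,257)])],[.51,.25,-.22]))
Lf=[[-.09,-.04,.01],[-.09,.04,.01],[.09,-.04,.01],[.09,.04,.01]]
print(fit([(p,Lf,[(217,71),(293,71),(221,231),(286,231)])],[.51,.25,-.22]))
im=p["frame"][50:280,180:320,::-1]; cv2.imwrite("pics/w5z.png",cv2.resize(im,None,fx=2.6,fy=2.6,interpolation=cv2.INTER_CUBIC))
for n in ["held_cup","short_bar"]:
    for d in manip.search_frame(p,n): print(n,round(d["p"],2),c2w(p,d["xyz"]).round(3))
E
```

```text
(array([ 0.51649174,  0.24767921, -0.22498353]), array([[-0.41932246, -0.78808013],
       [ 0.41931557, -0.81200939],
       [-0.44816602,  2.41605472],
       [ 0.454776  ,  2.34218332]]))
(array([ 0.51669935,  0.24866931, -0.23297247]), array([[-1.92167874, -1.05919252],
       [ 1.43612482, -0.4520857 ],
       [-1.18706937,  1.48224912],
       [ 1.61579277,  1.7867745 ]]))
held_cup 0.84 [0.522 0.262 0.012]
held_cup 0.63 [0.579 0.115 0.014]
held_cup 0.59 [0.477 0.113 0.009]
short_bar 0.82 [0.502 0.367 0.026]
short_bar 0.24 [0.523 0.26  0.013]
```

View pics/w5z.png

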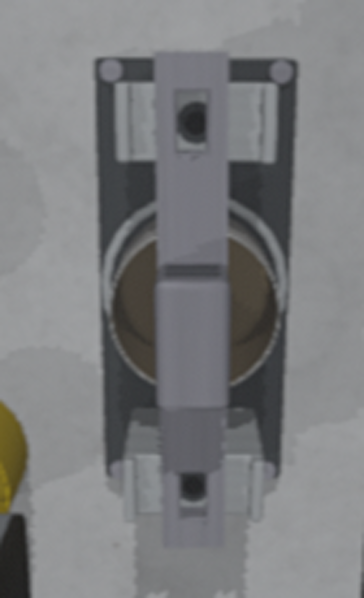

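Wrist view: the bar lies centred between the lips on both saddles, and the cup stands inside the nest ring. The robot is clear, so I'm handing in.

```bash
python3 - <<'E'
from workcell import manip
print(manip.hand_in())
E
```

```text
the job is handed in; nothing more can be done
None
```

I laid the long bar flat across both saddles, over the cup, and handed the job in at about 11 s of the 35 s allowed. I gripped it by its block and lowered it until it touched the saddles (about 10 N at the expected height). Then I released it and backed the gripper about 150 mm up.

Last checks, from the wrist and side pictures after release:
- **Long bar:** it is about 1 mm off centre and about 0.01 rad off the fixture's long axis. It looks flat on both saddle floors, though I judged that from the contact height and the side picture rather than measuring tilt after release.
- **Cup:** it looks upright inside its nest ring. I judged this by eye. The network's position for the cup was up to about 17 mm off the fixture's centre. It gave a similarly rough figure (about 6 mm) before I moved anything, and the bar hides part of the cup, so I trusted the picture.
- **Short bar:** the network found it within about 4 mm of its starting place, which is within its own error.
- **Yellow look-alikes:** both are still where they were.

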